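Release the ratchet stop of a tin rack and push it back

TASK

Make room in the small tin rack: with a fingertip press down the ratchet release tab on top of the sliding stop, keep it pressed, and push the stop back along its bar, away from the tin, until it is fully home at the far end of the bar. Then let the tab spring up and move clear. Leave the tin standing where it is in the rack, lift nothing, and do not disturb the spice jar or the salt mill standing on the table.

Things in the scene. Friction and masses are not known exactly. Their poses are not given: they have to be found in the camera images.
- rack: Low aluminium tin rack, 225 x 100 mm, fixed on a wooden board 13 to 45 mm thick (varies). Origin: centre of its underside. x runs along the steel bar and points BACK, the way the stop is pushed (away from the robot, to its left); y left of that, z up. End plate at x = -0.1085, 58 mm high. Bar at y = 0.033, z = 0.052 between 66 mm high posts at x = -0.1065 and 0.1055, saw teeth below it.
- stop (a joint): How far the black sliding stop is back along the bar, m: 0 = by the tin, 0.088 = fully back at the far post. It is a 50 x 34 mm carriage on the bar with a jaw plate across the deck behind the tin. The ratchet blocks it from going back (after at most 8 mm of play) unless the release tab is down; then it slides with about 1 N.
- release (a joint): How far the release tab is pressed down into the stop, m: 0 = up, 0.010 = bottomed. A spring lifts it: 2.5 N at the top, 5.4 N at the bottom. The ratchet is free only while the tab is held more than 5 mm down; let go, the tab springs up and the ratchet catches. Reads 0 to 0.005 when untouched.
- tab_top (a point): Centre of the top face of the ribbed grey release tab, 32 x 32 mm, on top of the stop; it moves with the stop and the tab. 95 mm above the underside of the rack when up. Axes as the rack's.
- thumb_plate (a point): Middle of the ribbed front face of the thumb plate, an upright 34 mm wide, 6 mm thick plate at the back end of the stop. The face looks toward the rack's -x, 19 mm from the tab's centre along x; the plate's top is 35 mm above the tab's top when that is up. A finger pressing the tab can push the stop back against this face.
- tin: Tin of food, 58 mm diameter, 72 mm high, loose, standing on the rack's deck (z = 0.008) between end plate and jaw plate, near x = -0.075, y = -0.017 of the rack. Origin: centre of its underside, z up.
- spice_jar: Spice jar with black cap, 45 mm diameter, 105 mm high, loose, standing on the table. Origin: centre of its underside. Leave it alone.
- mill: Clear salt mill with grey cap, 44 mm diameter, 90 mm high, loose, standing on the table. Origin: centre of its underside. Leave it alone.

How it is judged:
By the outcome, as a careful person would: the job done as asked, in the order asked, and still so for the second after the job is handed in, with the robot touching nothing.
It also fails if it takes over 37 s, if anything falls off the work surface, if the arm or the gripper's body presses on something with over 40 N, if the wrist force passes 120 N, or if a joint passes its speed limit or range.

ROBOT

A 6-joint arm with a two-finger parallel gripper is mounted at the origin on a cart in front of the work surface, level with it; the furniture and walls round the work are solid. World frame = base frame: x ahead of the robot, y to its left, z up, the work surface at z = 0. Lengths are in mm, angles in rad, forces in N, time in s.
With the tool pointing down it reaches from about 275 to 825 mm from the base axis. Payload 5.2 kg.
Tool frame: the origin (TCP) lies at the very end of the fingers, on their centre line; the grasp point (between the pads) lies 19 mm behind it; z points along the fingers, y is the line along which they close (so a half turn about z gives the same grasp; the last joint's range is limited). The gripper opens to 93 mm and grips with 3 to 60 N. Pads are 15 mm wide; open, the fingers measure 128 mm over their backs; the gripper's body (75 mm by 188 mm) begins 65 mm behind the grasp point.
Start: joints at [1.002, 0.259, 1.535, -0, 1.348, -0.203], TCP at [196.712, 513.624, 218.653] pointing down, gripper open.
Joint ranges: [-3.14, 3.14], [-0.91, 2.08], [0.19, 2.58], [-1.22, 4.36], [0.22, 2.71], [-3.12, 3.12]. Speed limits (rad/s): [2.57, 2.57, 3.14, 3.14, 3.14, 3.14].

INTERFACE

Orientations are given as [roll, pitch, yaw] about the fixed x, y, z axes, in that order (R = Rz(yaw) Ry(pitch) Rx(roll)).
In Python, from bench import robot gives the robot as it stands. The module is installed in compiled form; this text tells all that it offers. Calls block until the motion is done:
- robot.move_ptp(position, orientation): joint-space move of the TCP to a pose.
- robot.move_linear(position, ori=None, speed=150, f_stop=None): straight line of the TCP; ori=None keeps the orientation; speed is the mean speed in mm/s. With f_stop (N) it stops when the force on the tool has changed by that much, and returns True; else False.
- robot.move_j(angles): joint-space move.
- robot.move_gripper(opening): opening from 0.0 (shut) to 1.0 (fully open); the grip force is fixed at half the most; returns when the fingers have stopped.
- robot.sleep(seconds).
- robot.inverse_kinematics(position, orientation): joint angles nearest the present ones, or None.
- robot.get_image(name): name is "side" or "top"; returns a dict with "img" (400x640x3 uint8, blue, green, red), "fovy" (degrees; the focal length in pixels is half the picture's height over the tangent of half this angle, whatever the lens; pixels are square), "cx", "cy" (the principal point, pixels), "k1" (the pictures are not rectified: a ray, as slopes to the right and down, at radius r is drawn at 1 + k1 r^2 times it, then the intrinsics apply), "eye" and "orientation" of the camera in the world. Camera axes: x right, y down, z forward; pixel columns grow to the right and rows downward; lengths in mm; the calibration is good to about 2 mm. A picture is of the moment at which its call begins. There is no depth.
A pose or a line that the arm cannot do raises robot.MotionError and nothing moves.
- robot.hand_in(): hands the job in; it is judged then, once.
Readings, each from a call of its own:
- robot.current_t(): time.
- robot.current_qpos(): joint angles.
- robot.current_joint_vel(): joint speeds.
- robot.current_joint_efforts(): joint torques, N m.
- robot.current_tcp_pos(): TCP position.
- robot.current_eef_rot(): TCP orientation.
- robot.current_contact_force(): force on the tool from outside, world axes, zero at the start.
- robot.current_ft_torque(): the same for the moment, N m.
- robot.current_gripper_width(): opening from 0.0 (shut) to 1.0 (fully open).
- robot.current_finger_force(): force on a finger pad.
Only numpy, scipy, OpenCV 4.12 (cv2) and the standard library are available. Lean on these libraries where they do the work, as an engineer would, in place of code of your own. Each camera call takes 0.05 s, during which the arm holds its last target. There are 200 camera calls.

## Working session

There is one attempt and no reset: what is moved stays moved. The work goes in short steps, each a Python script; the robot and the scene stay as the last script left them, time stands still between calls to the robot, and variables do not carry over. Pictures are saved under pics/ and viewed, at most 10 in all, crops included, and the job is handed in when it is done.

```bash
mkdir -p pics; python3 - <<'E'
from bench import robot
import cv2
for n in("side","top"):
    d=robot.get_image(n);cv2.imwrite(f"pics/{n}0.png",d["img"])
    print(n,{k:v for k,v in d.items() if k!="img"})
print(robot.current_t(),robot.current_eef_rot())
E
```

```text
side {'fovy': 45.029918094987515, 'cx': 311.1746406343013, 'cy': 204.95305807381737, 'k1': -0.10775131769866528, 'eye': array([ 944.9541276 ,  334.58745815, 1106.56012077]), 'orientation': array([-2.62758065,  0.00958913,  2.12021431])}
top {'fovy': 50.76710994378428, 'cx': 324.9536968715837, 'cy': 193.22238603096227, 'k1': -0.04017903302408569, 'eye': array([ 347.2957417 ,   41.00966607, 1206.7498162 ]), 'orientation': array([-3.05814588e+00, -1.14300747e-03, -1.58989634e+00])}
0.1 [-3.13998461e+00 -3.52638978e-04  2.77575996e+00]
```

View pics/side0.png

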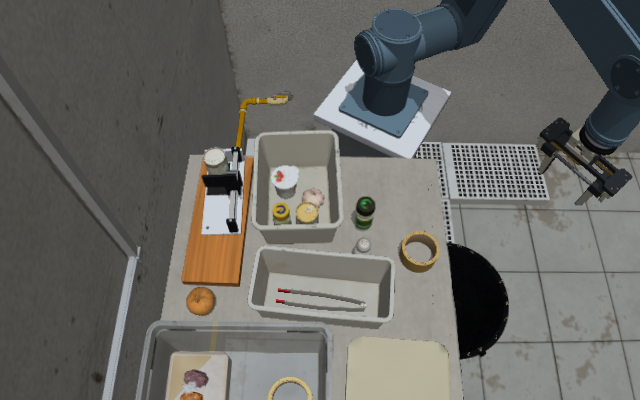

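View pics/top0.png

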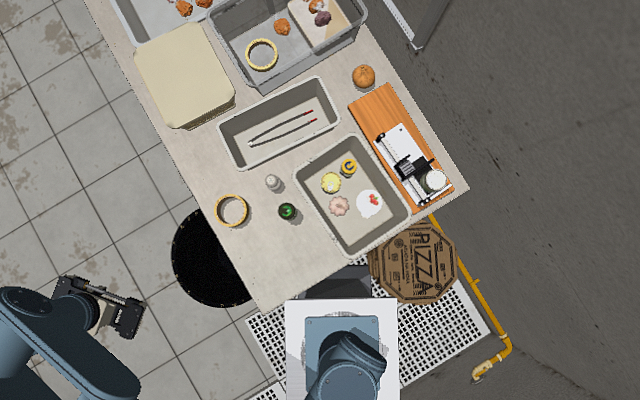

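The side view shows the rack at about (225,190) and the top view at about (410,165). The tin is at (435,180) in the top view, the robot at the bottom. I'll enlarge both.

```bash
python3 - <<'E'
import cv2
a=cv2.imread("pics/side0.png")[135:295,165:275];b=cv2.imread("pics/top0.png")[75:225,340:475]
cv2.imwrite("pics/sidec.png",cv2.resize(a[:110],None,fx=5.3,fy=5.3,interpolation=cv2.INTER_CUBIC))
cv2.imwrite("pics/topc.png",cv2.resize(b[35:145,15:125],None,fx=5.3,fy=5.3,interpolation=cv2.INTER_CUBIC))
E
```

```text
(no output)
```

View pics/sidec.png

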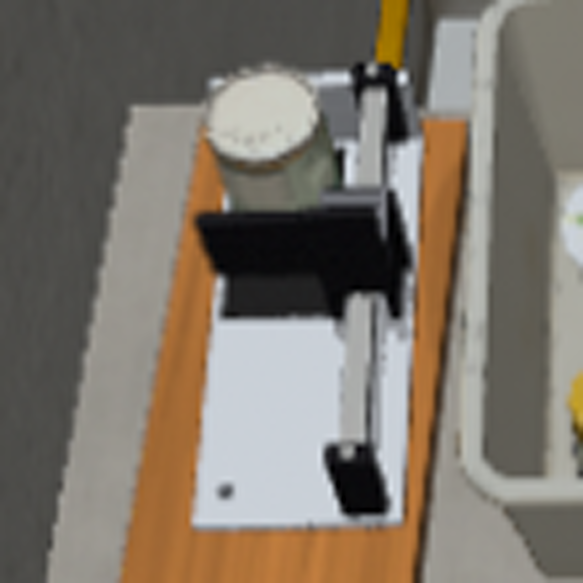

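View pics/topc.png

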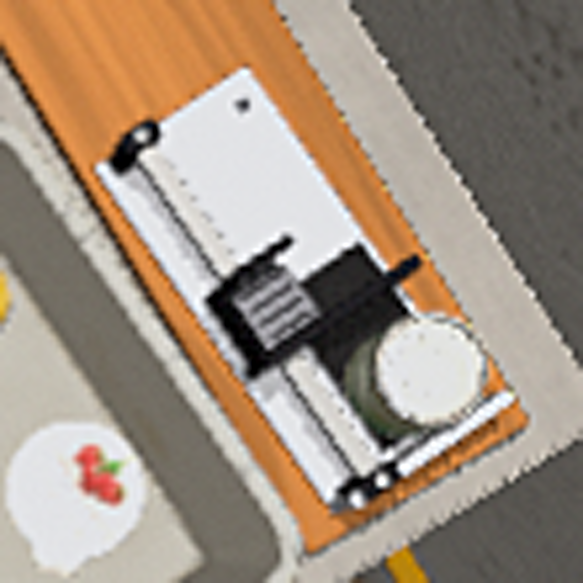

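Both views show the back deck corners: top crop (248,70) and (98,167), side crop (193,527) and (405,522). They also show the tin's lid, at (430,370) in top and (263,115) in side, and the grey tab at top crop (275,308). I'll triangulate these.

```bash
cat > h.py <<'E'
import numpy as np, cv2
from scipy.spatial.transform import Rotation as R
def ray(d,uv):
    f=200/np.tan(np.radians(d["fovy"])/2)
    K=np.array([[f,0,d["cx"]],[0,f,d["cy"]],[0,0,1]])
    p=cv2.undistortPoints(np.array([[uv]],float),K,np.array([d["k1"],0,0,0]))[0,0]
    v=R.from_euler("xyz",d["orientation"]).apply([*p,1]); return d["eye"],v/np.linalg.norm(v)
def onz(d,uv,z):
    e,v=ray(d,uv); return e+v*(z-e[2])/v[2]
def tri(a,ua,b,ub):
    e,v=ray(a,ua);g,w=ray(b,ub)
    s,t=np.linalg.lstsq(np.c_[v,-w],g-e,rcond=None)[0]
    P,Q=e+s*v,g+t*w; return (P+Q)/2,np.linalg.norm(P-Q)
E
python3 - <<'E'
from h import *; from bench import robot
S,T=robot.get_image("side"),robot.get_image("top")
s=lambda u,v:(165+(u+.5)/5.3-.5,135+(v+.5)/5.3-.5)
t=lambda u,v:(355+(u+.5)/5.3-.5,110+(v+.5)/5.3-.5)
np.set_printoptions(precision=1,suppress=True)
for n,a,b in[("tin",(263,115),(430,370)),("BR",(193,527),(248,70)),("BL",(405,522),(98,167)),("screw",(226,491),(243,105))]:
    print(n,*tri(S,s(*a),T,t(*b)))
for z in(30,50): print(z,*[onz(T,t(*p),z) for p in((248,70),(98,167),(335,510))])
E
```

```text
tin [ 471.4 -257.    99.8] 1.5678158471613206
BR [ 644.2 -185.1   25.8] 1.171917657765089
BL [ 591.  -100.7   28.8] 2.0785353526160786
screw [ 623.1 -180.    33.3] 0.5147321174717867
30 [ 642.8 -183.8   30. ] [ 591.3 -101.4   30. ] [ 405.3 -221.5   30. ]
50 [ 637.8 -179.9   50. ] [587.2 -99.   50. ] [ 404.3 -217.1   50. ]
```

```bash
python3 - <<'E'
from h import *; from bench import robot
T=robot.get_image("top")
t=lambda u,v:(355+(u+.5)/5.3-.5,110+(v+.5)/5.3-.5)
np.set_printoptions(precision=3,suppress=True)
c=np.array([524,-203.4]);a=np.radians(32.6);ex=np.array([np.cos(a),np.sin(a)]);ey=np.array([-ex[1],ex[0]])
for n,p,z in[("tab",(275,310),115),("plate",(258,265),150),("post",(136,142),86),("tin",(430,370),100)]:
    w=onz(T,t(*p),z);print(n,w,"rack",(w[:2]-c)@ex,(w[:2]-c)@ey)
for y in(a,a+np.pi,a+np.pi/2,a-np.pi/2):
    print(y,robot.inverse_kinematics([521,-184,250],[np.pi,0,y]))
E
```

```text
tab [ 500.52  -176.569  115.   ] rack -5.32461833967964 35.254062005043195
plate [ 517.48  -162.219  150.   ] rack 16.693971525068783 38.205536133607104
post [ 592.285 -114.453   86.   ] rack 105.44859565007009 38.14405818469091
tin [ 470.986 -256.266  100.   ] rack -73.14413365562177 -15.975067795102564
0.5689773361501514 [-0.541  0.244  1.477 -0.     1.42   0.46 ]
3.7105699897399447 [-0.541  0.244  1.477  0.     1.42  -2.681]
2.139773662945048 [-0.541  0.244  1.477  0.     1.42  -1.11 ]
-1.001818990644745 [-0.541  0.244  1.477 -0.     1.42   2.031]
```

```bash
python3 - <<'E'
from h import *; from bench import robot
o=[np.pi,0,np.radians(32.6)]
robot.move_gripper(0.0)
robot.move_ptp([505,-174,260],o)
robot.move_linear([505,-174,165],speed=120)
print(robot.current_t(),robot.current_tcp_pos(),robot.current_contact_force())
S,T=robot.get_image("side"),robot.get_image("top")
a=S["img"][135:235,165:275];b=T["img"][110:210,355:465]
im=np.vstack([cv2.resize(x,None,fx=3,fy=3,interpolation=cv2.INTER_CUBIC) for x in(a,b)])
cv2.imwrite("pics/near.png",im)
E
```

```text
5.3083 [ 505.522437   -174.18955645  165.70504945] [-0.4859872  -0.77308018  0.76866878]
```

View pics/near.png

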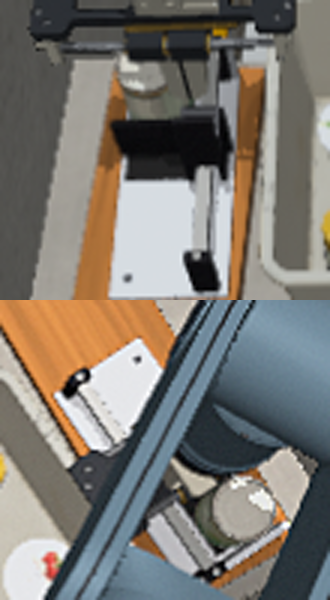

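The fingertips, at side view (205,110) in the crop, hang just in front of the thumb plate and in line with the carriage. I'll lower them and check at what height they make contact.

```bash
python3 - <<'E'
from h import *; from bench import robot
np.set_printoptions(precision=2,suppress=True)
p=robot.current_tcp_pos()
robot.move_linear([p[0],p[1],128],speed=60,f_stop=4)
print(robot.current_tcp_pos(),robot.current_contact_force())
if robot.current_tcp_pos()[2]<132:
    r=robot.move_linear([505,-174,98],speed=20,f_stop=1.8)
    print(r,robot.current_tcp_pos(),robot.current_contact_force(),robot.current_t())
E
```

```text
[ 505.75 -174.39  128.02] [-0.76 -0.24 -0.51]
True [ 505.38 -174.25  117.42] [ 0.45 -0.42  3.11] 6.8917
```

```bash
python3 - <<'E'
from h import *; from bench import robot
np.set_printoptions(precision=2,suppress=True)
p=robot.current_tcp_pos()
print(robot.move_linear([p[0],p[1],109],speed=30,f_stop=8),robot.current_tcp_pos(),robot.current_contact_force())
a=np.radians(32.6);ex=np.array([np.cos(a),np.sin(a),0])
q=np.array([p[0],p[1],109])
print(robot.move_linear(q+18*ex,speed=30,f_stop=8),(robot.current_tcp_pos()-q)@ex,robot.current_tcp_pos(),robot.current_contact_force(),robot.current_t())
E
```

```text
True [ 505.69 -174.12  109.9 ] [0.1  0.52 5.63]
False 18.64089958145773 [ 521.11 -164.26  109.8 ] [-0.56  2.72 11.07] 7.9667
```

```bash
python3 - <<'E'
from h import *; from bench import robot
np.set_printoptions(precision=2,suppress=True)
robot.sleep(.2);print(robot.current_tcp_pos(),robot.current_contact_force())
S=robot.get_image("side")
cv2.imwrite("pics/p1.png",cv2.resize(S["img"][135:245,165:275],None,fx=5.3,fy=5.3,interpolation=cv2.INTER_CUBIC))
E
```

```text
[ 521.05 -164.27  109.81] [-1.21  1.44 10.38]
```

View pics/p1.png

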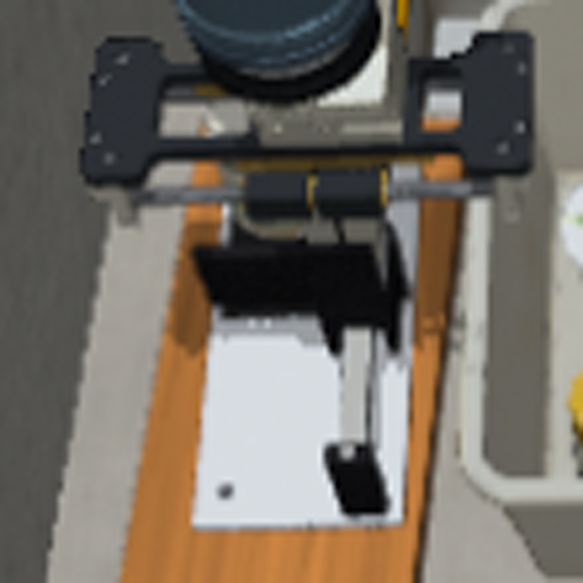

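The jaw plate has moved back by about 16 mm (its top-left corner went from row 213 to 245 in the crop), so the ratchet is free. I'll keep pushing to the end stop.

```bash
python3 - <<'E'
from h import *; from bench import robot
np.set_printoptions(precision=2,suppress=True)
a=np.radians(32.6);ex=np.array([np.cos(a),np.sin(a),0])
p=robot.current_tcp_pos();q=p.copy();q[2]=109.5
print(robot.move_linear(q+60*ex,speed=40,f_stop=12),(robot.current_tcp_pos()-p)@ex,robot.current_tcp_pos(),robot.current_contact_force())
r=robot.move_linear(q+92*ex,speed=25,f_stop=10)
print(r,(robot.current_tcp_pos()-p)@ex,robot.current_tcp_pos(),robot.current_contact_force(),robot.current_t())
S=robot.get_image("side")
cv2.imwrite("pics/p2.png",cv2.resize(S["img"][135:245,165:275],None,fx=5.3,fy=5.3,interpolation=cv2.INTER_CUBIC))
E
```

```text
False 58.53545604680197 [ 570.44 -132.83  109.81] [-4.79 -0.99  9.75]
True 62.61168215899286 [ 574.05 -130.91  109.89] [-2.07 -0.96  5.43] 10.3917
```

View pics/p2.png

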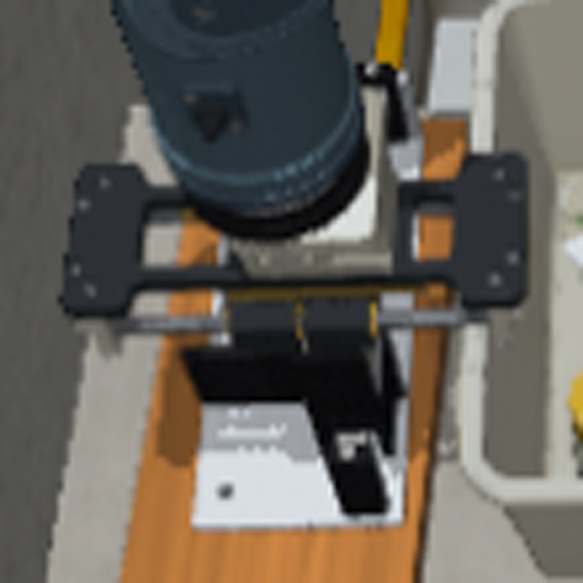

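It stopped after 81 mm of travel, with the carriage close to the far post (crop rows 440–510). I'll push again with more force to check it's really at the end.

```bash
python3 - <<'E'
from h import *; from bench import robot
np.set_printoptions(precision=2,suppress=True)
a=np.radians(32.6);ex=np.array([np.cos(a),np.sin(a),0])
p=robot.current_tcp_pos();q=p.copy();q[2]=109.3
for s in(4,8,12,16,20):
    r=robot.move_linear(q+s*ex,speed=15,f_stop=14)
    robot.sleep(.1);f=robot.current_contact_force()
    print(r,(robot.current_tcp_pos()-p)@ex,robot.current_tcp_pos(),f,f@ex)
    if r or f@ex<-15: break
print(robot.current_t())
E
```

```text
True -0.1334834144708129 [ 573.93 -130.99  109.92] [-1.7  -1.74  4.68] -2.3682068047138736
10.7833
```

Rigid end stop, with the tab still about 8 mm down. Now I'll lift straight up and look.

```bash
python3 - <<'E'
from h import *; from bench import robot
np.set_printoptions(precision=2,suppress=True)
p=robot.current_tcp_pos()
robot.move_linear([p[0],p[1],124],speed=40)
a=np.radians(32.6);ex=np.array([np.cos(a),np.sin(a),0])
robot.move_linear(robot.current_tcp_pos()-4*ex,speed=40)
q=robot.current_tcp_pos()
robot.move_linear([q[0],q[1],260],speed=150)
robot.move_ptp([430,150,300],[np.pi,0,np.radians(32.6)])
print(robot.current_t(),robot.current_contact_force())
S,T=robot.get_image("side"),robot.get_image("top")
im=np.hstack([cv2.resize(x,None,fx=3.6,fy=3.6,interpolation=cv2.INTER_CUBIC) for x in(S["img"][135:245,165:275],T["img"][110:220,355:465])])
cv2.imwrite("pics/end.png",im)
E
```

```text
13.8 [-0.2  -0.26  0.19]
```

View pics/end.png

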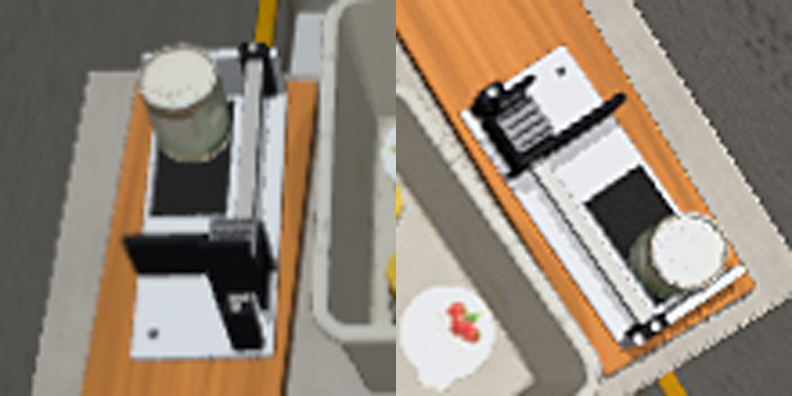

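The tin stands in its place and the tab is up. The carriage looks to be at the far post, at (490,95) in the top crop. I'll enlarge that spot to check for a gap.

```bash
python3 - <<'E'
from h import *; from bench import robot
S,T=robot.get_image("side"),robot.get_image("top")
g=lambda x:(255*(cv2.resize(x,(396,396),interpolation=cv2.INTER_CUBIC)/255.)**.4).astype(np.uint8)
cv2.imwrite("pics/z.png",np.hstack([g(S["img"][194:238,202:246]),g(T["img"][126:170,370:414])]))
E
```

```text
(no output)
```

View pics/z.png

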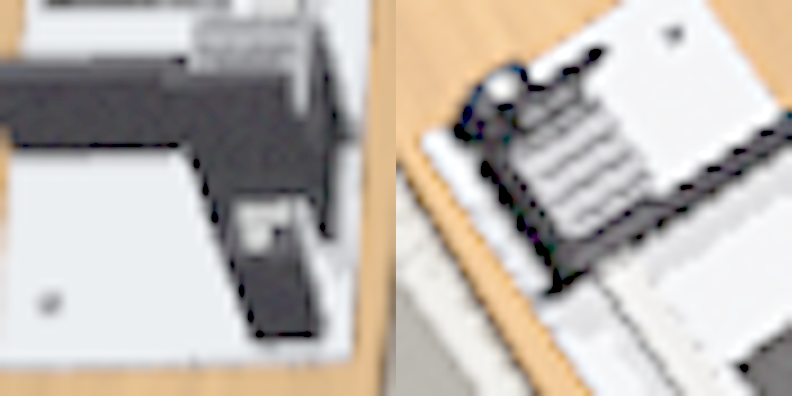

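The side view still shows a white patch between carriage and post, at (265,225). That could be a gap of a few mm. The last force stops might have come from the tab bottoming out vertically, so I'll press again more lightly and watch only the horizontal force.

```bash
python3 - <<'E'
from h import *; from bench import robot
np.set_printoptions(precision=2,suppress=True)
a=np.radians(32.6);ex=np.array([np.cos(a),np.sin(a),0])
b=np.array([573.9,-131,0]);s0=b-3*ex;o=[np.pi,0,a]
robot.move_ptp([*s0[:2],190],o)
robot.move_linear([*s0[:2],125],speed=120,f_stop=6)
print(robot.current_tcp_pos(),robot.current_contact_force())
if robot.current_tcp_pos()[2]<128:
    print(robot.move_linear([*s0[:2],110.8],speed=25,f_stop=10),robot.current_tcp_pos(),robot.current_contact_force())
    for d in range(-1,14,2):
        t=b+d*ex;t[2]=110.8
        r=robot.move_linear(t,speed=25,f_stop=25)
        f=robot.current_contact_force();x=(robot.current_tcp_pos()-b)@ex
        print(d,r,round(x,2),round(robot.current_tcp_pos()[2],2),f,f@ex)
        if r or f@ex<-15: break
print(robot.current_t())
E
```

```text
[ 571.88 -132.33  125.81] [-0.77  0.21  0.39]
False [ 571.85 -133.    111.27] [ 1.17 -1.32  4.38]
-1 False -1.28 110.9 [-0.78 -3.75  4.38] -2.672027018895542
1 False 0.41 110.7 [-3.21 -4.23  5.62] -4.9787867491815145
3 False 0.47 110.67 [-8.11 -6.6   8.71] -10.390865687425359
5 False 0.57 110.7 [-13.66 -11.11  11.26] -17.49023337769218
17.675
```

Confirmed: 17 N of horizontal force with no further movement and the tab about 7 mm down, so the stop is home. Now I'll ease the force, lift off and hand in.

```bash
python3 - <<'E'
from h import *; from bench import robot
a=np.radians(32.6);ex=np.array([np.cos(a),np.sin(a),0]);b=np.array([573.9,-131,0])
t=b+1*ex;t[2]=110.8;robot.move_linear(t,speed=30)
t[2]=126;robot.move_linear(t,speed=40)
t=t-4*ex;robot.move_linear(t,speed=40)
t[2]=260;robot.move_linear(t,speed=150)
robot.move_ptp([430,150,300],[np.pi,0,a])
robot.sleep(.3);print(robot.current_t(),robot.current_contact_force())
S,T=robot.get_image("side"),robot.get_image("top")
g=lambda x:cv2.resize(x,(396,396),interpolation=cv2.INTER_CUBIC)
cv2.imwrite("pics/fin.png",np.hstack([g(S["img"][135:245,165:275]),g(T["img"][110:220,355:465])]))
E
```

```text
21.2917 [ 0.11979435 -0.01271518 -0.71613843]
```

View pics/fin.png

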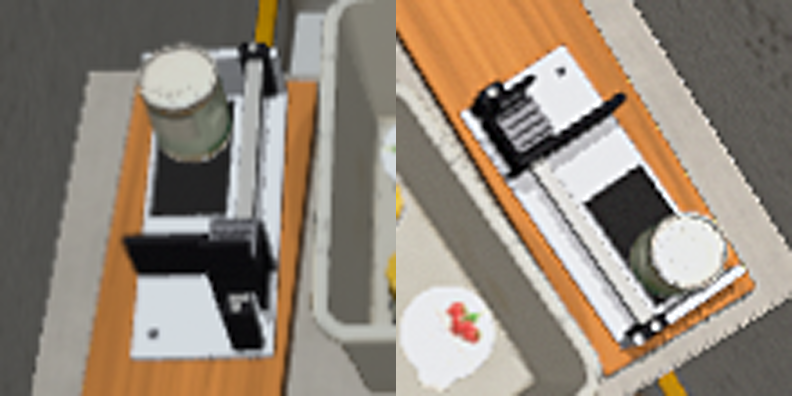

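The stop is at the far post with the tab up, the tin stands in place, and the arm is clear.

```bash
python3 -c "
from bench import robot
print(robot.hand_in())"
```

```text
the job is handed in; nothing more can be done
None
```

The stop was pushed fully home with the tab held down (it held rigid against a 17 N push), the tab was released, the tin still stands in its place, the arm kept clear of the spice jar and mill, and the job was handed in at about 21 s.

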